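Sift the wooden balls out of the tipping bowl past a held card

ROBOT

A 6-joint arm with a two-finger parallel gripper is mounted at the origin on the work surface. World frame = base frame: x ahead of the robot, y to its left, z up, the work surface at z = 0. Lengths are in m, angles in rad, forces in N, time in s.
With the tool pointing down it reaches from about 0.275 to 0.875 m from the base axis. Payload 12.5 kg.
Tool frame: the origin (TCP) lies on the centre line of the jaws, within the pads' length; the fingertips stand r.finger_overhang ahead of it and the grasp point (between the pads) lies 3 mm ahead of it (r.finger_overhang is the distance from the TCP to the fingertips, in m); z points along the fingers, y is the line along which they close (so a half turn about z gives the same grasp; the last joint's range is limited). The gripper opens to 85 mm and grips with 20 to 120 N. Pads are 22 mm wide; open, the fingers measure 114 mm over their backs; the gripper's body (76 mm by 85 mm) begins 54 mm behind the grasp point. The pads swing forward as they close: fully open they stand 13 mm farther back than shut.
Start: joints at [-1.385, 0.351, 1.652, -0, 1.139, -0.085], TCP at [0.147, -0.53, 0.214] pointing down, gripper open.
Joint ranges: [-2.75, 2.75], [-0.79, 2.1], [0.01, 2.65], [-1.57, 4.71], [0.07, 3.14], [-2.87, 2.87]. Speed limits (rad/s): [2.22, 2.22, 2.79, 3.14, 3.14, 3.14].

INTERFACE

Orientations are given as a unit quaternion [x, y, z, w].
In Python, from cell import r, optics gives the robot as it stands. The module is installed in compiled form; this text tells all that it offers. Calls block until the motion is done:
- r.move_to(position, orientation): joint-space move of the TCP to a pose.
- r.move_linear(position, rot=None, vel=0.15): straight line of the TCP; rot=None keeps the orientation; vel is the mean speed in m/s.
- r.set_joints(angles): joint-space move.
- r.set_gripper(opening, squeeze=None): opening from 0.0 (shut) to 1.0 (fully open); squeeze is the grip in N (None keeps the last); returns when the fingers have stopped.
- r.sleep(seconds).
- r.inverse_kinematics(position, orientation): joint angles nearest the present ones, or None.
- optics.get_image(name): name is "scene" or "top" or "wrist"; returns a dict with "pixels" (400x640x3 uint8, red, green, blue), "depth" (400x640 float32, m along the optical axis (not along the pixel's ray), 0 where there is no reading), "fx", "fy", "cx", "cy" (pixels), "camera_from_world" (4x4, takes a point from world to camera coordinates); the wrist camera has in their place "mount" (4x4, takes a point from camera to tool coordinates, whose origin is the TCP and whose axes are the flange's). Camera axes: x right, y down, z forward; pixel columns grow to the right and rows downward; lengths in m; the calibration is good to about 2 mm. A picture is of the moment at which its call begins: read the wrist's pose just before it.
A pose or a line that the arm cannot do raises r.PlanningError and nothing moves.
- r.hand_in(): hands the job in; it is judged then, once.
Readings, each from a call of its own:
- r.current_t(): time.
- r.current_q(): joint angles.
- r.current_qvel(): joint speeds.
- r.current_effort(): joint torques, N m.
- r.current_tool_pos(): TCP position.
- r.current_ee_rot(): TCP orientation.
- r.current_contact_force(): force on the tool from outside, world axes, zero at the start.
- r.current_torque(): the same for the moment, N m.
- r.current_opening(): opening from 0.0 (shut) to 1.0 (fully open).
- r.current_finger_force(): force on a finger pad.
Only numpy, scipy, OpenCV 4.12 (cv2) and the standard library are available. Lean on these libraries where they do the work, as an engineer would, in place of code of your own. Each camera call takes 0.05 s, during which the arm holds its last target. There are 200 camera calls.

TASK

Pick up the grey card by its handle and lay it flat on the rim of the sprung tipping bowl so that it covers the bowl except for a gap at the pouring side, wide enough for the little wooden balls but not for the mineral block. Keeping hold of the card, use it to press the bowl over, the card staying flat on the rim, until all three balls have left through the gap into the tin while the block stays in the bowl. Then let the bowl come back level, lay the card flat on the bare table, handle up, and let go, leaving the other things alone.

Things in the scene. Friction and masses are not known exactly. Their poses are not given: they have to be found in the camera images.
- card: Grey card 140 (x) x 200 (y) x 4 mm, 0.16 kg, flat on the table on either side of the stand. Origin: centre of the underside, z up; -x: towards its front edge (70 mm off), which is to face the gap. Upright wooden handle plate on top, 12 mm thick (x), 80 mm long (y), 4 to 49 mm above the underside, centred at x = -35 mm, y = 0.
- bowl_mouth (a point): Centre of the mouth of the square steel bowl, in the rim plane, turning with the bowl: z out of the mouth, -x to the pouring lip (roughly at the robot), y along the hinge. Mouth inside 210 (x) x 184 (y) mm, walls 4 mm, rim 195 mm above the table when level, flat floor 58 mm below the rim. The pouring wall slopes 30 degrees, so balls roll out over its lip at 0.6 to 0.7 rad of tilt.
- bowl_lip (a point): Middle of the straight pouring lip (edge of the rim at -x), 105 mm from the mouth's centre; same axes as bowl_mouth. A gap of 72 to 88 mm along the rim plane between the lip and the card's front edge passes the balls and holds back the block (card origin then 37 to 53 mm on the +x side of the mouth's centre); 76 is good.
- bowl_hinge (a point): The bowl's hinge axis, fixed on the steel stand: runs along this point's y, 165 mm above the table, 60 mm behind (+x of) the mouth's centre and 30 mm below the rim plane. z up, -x the pouring direction. The stand's two uprights (26 x 12 mm) are 132 mm to either side of it and end 179 mm above the table, below the rim.
- bowl (a joint): Tilt of the bowl in rad: 0 level (its rest stop), growing as the pouring lip goes down, stop at 0.80. A spring holds it level and brings it back when let go; pressing it over needs about 5 to 11 N on the front half of the rim.
- tin: Open aluminium tin 260 (x) x 190 (y) x 55 mm high, walls 4 mm, on the table below the pouring lip. Origin: centre of its underside. 0.6 kg, loose.
- block: Drum-shaped pale mineral block, 50 mm diameter, 50 mm high, standing in the back of the bowl. Origin: centre of its underside. It must stay in the bowl.
- ball0_center (a point): Centre of a plain wooden ball, 34 mm diameter, lying in the bowl in front of the block at the start.
- ball1_center (a point): Centre of a plain wooden ball, 34 mm diameter, lying in the bowl in front of the block at the start.
- ball2_center (a point): Centre of a plain wooden ball, 34 mm diameter, lying in the bowl in front of the block at the start.
- scoop: Bystander: yellow plastic feeding scoop 175 mm long, lying on the other side of the stand from the card. Origin: on the table below its middle.
- ringtoy: Bystander: wooden ring toy, 90 mm across, 16 mm high, lying beyond the stand. Origin: centre of underside.
- glassbowl: Bystander: small green glass bowl, 100 mm across, 45 mm high, beyond the stand. Origin: centre of underside.
Things that resemble listed ones, but are neither listed nor needed, are in the scene too. Leave any purple look-alike of the part that bears ball1_center alone.

How it is judged:
On the way, in this order (a step that is already met when the one before it is completed fails the run):
1. the held card lies flat over the level bowl, its front edge short of the pouring lip (z of card in the frame of bowl_mouth between -0.012 and 0.015 m and x of card in the frame of bowl_mouth between 0.02 and 0.07 m and y of card in the frame of bowl_mouth between -0.04 and 0.04 m and angle between the z axis of card and the z axis of bowl_mouth, either way round below 0.2 rad and contact force between the fingers and card above 1 N and value of joint bowl below 0.2 rad), for 0.1 s.
2. the bowl is tipped with the held card still flat on its rim (z of card in the frame of bowl_mouth between -0.012 and 0.015 m and x of card in the frame of bowl_mouth between 0.02 and 0.07 m and y of card in the frame of bowl_mouth between -0.04 and 0.04 m and angle between the z axis of card and the z axis of bowl_mouth, either way round below 0.2 rad and contact force between the fingers and card above 1 N and value of joint bowl above 0.4 rad), for 0.1 s.
3. all three balls are in the tin while the held card is still flat on the rim of the tipped bowl (z of card in the frame of bowl_mouth between -0.012 and 0.015 m and x of card in the frame of bowl_mouth between 0.02 and 0.07 m and y of card in the frame of bowl_mouth between -0.04 and 0.04 m and angle between the z axis of card and the z axis of bowl_mouth, either way round below 0.2 rad and contact force between the fingers and card above 1 N and x of ball0_center in the frame of tin between -0.126 and 0.126 m and y of ball0_center in the frame of tin between -0.091 and 0.091 m and z of ball0_center in the frame of tin between 0 and 0.055 m and x of ball1_center in the frame of tin between -0.126 and 0.126 m and y of ball1_center in the frame of tin between -0.091 and 0.091 m and z of ball1_center in the frame of tin between 0 and 0.055 m and x of ball2_center in the frame of tin between -0.126 and 0.126 m and y of ball2_center in the frame of tin between -0.091 and 0.091 m and z of ball2_center in the frame of tin between 0 and 0.055 m and value of joint bowl above 0.3 rad), for 0.1 s.
At the end, for the whole second after the job is handed in: All three balls lie in the tin; the block lies in the bowl, below its rim; the bowl is level again (within 0.05 rad); the card lies flat on the table, handle up (within 0.06 rad, underside within 8 mm of the table); all at rest (x of ball0_center in the frame of tin between -0.126 and 0.126 m and y of ball0_center in the frame of tin between -0.091 and 0.091 m and z of ball0_center in the frame of tin between 0 and 0.055 m and x of ball1_center in the frame of tin between -0.126 and 0.126 m and y of ball1_center in the frame of tin between -0.091 and 0.091 m and z of ball1_center in the frame of tin between 0 and 0.055 m and x of ball2_center in the frame of tin between -0.126 and 0.126 m and y of ball2_center in the frame of tin between -0.091 and 0.091 m and z of ball2_center in the frame of tin between 0 and 0.055 m and z of block in the frame of bowl_mouth below 0 m and x of block in the frame of bowl_mouth between -0.105 and 0.105 m and y of block in the frame of bowl_mouth between -0.1 and 0.1 m and linear speed of each of card, block, tin, ball0, ball1, ball2 below 0.03 m/s and value of joint bowl below 0.05 rad and height (world z) of card below 0.008 m and angle between card's own z axis and vertical below 0.06 rad); the robot touches nothing.
It fails at once if the mineral block leaves the bowl (distance between block and bowl_mouth above 0.16 m).
It fails at once if a bystander is pushed more than 30 mm (distance of any of scoop, ringtoy, glassbowl from where it was at the start of the episode above 0.03 m).
It fails at once if the tin is pushed more than 40 mm (distance of tin from where it was at the start of the episode above 0.04 m).
It also fails if it takes over 67 s, if anything falls off the work surface, if the arm or the gripper's body presses on something with over 40 N, if the wrist force passes 120 N, or if a joint passes its speed limit or range.

## Working session

There is one attempt and no reset: what is moved stays moved. The work goes in short steps, each a Python script; the robot and the scene stay as the last script left them, time stands still between calls to the robot, and variables do not carry over. Pictures are saved under pics/ and viewed, at most 10 in all, crops included, and the job is handed in when it is done.

```bash
mkdir -p pics; cat > h.py <<'E'
import numpy as np, cv2
from cell import r, optics
from scipy.spatial.transform import Rotation as R
def cloud(d):
    z=d["depth"].astype(float); v,u=np.mgrid[0:z.shape[0],0:z.shape[1]]
    P=np.stack([(u-d["cx"])/d["fx"]*z,(v-d["cy"])/d["fy"]*z,z],-1)
    if "mount" in d: T=d["T"]
    else: T=np.linalg.inv(d["camera_from_world"])
    W=P@T[:3,:3].T+T[:3,3]; W[z<=0]=np.nan
    return W
def get(n):
    p,q=r.current_tool_pos(),r.current_ee_rot()
    d=optics.get_image(n)
    if n=="wrist":
        T=np.eye(4);T[:3,:3]=R.from_quat(q).as_matrix();T[:3,3]=p;d["T"]=T@d["mount"]
    return d
def save(d,n): cv2.imwrite("pics/"+n,d["pixels"][:,:,::-1])
E
python3 - <<'E'
from h import *
for n in ["scene","top"]:
    d=get(n); save(d,n+"0.png"); np.save(n+"0.npy",cloud(d)); 
    T=np.linalg.inv(d["camera_from_world"]); print(n,T.round(3),d["fx"])
print(r.current_t(),r.finger_overhang,r.current_ee_rot())
E
```

```text
scene [[ 0.872  0.301 -0.385  0.92 ]
 [ 0.489 -0.55   0.677 -0.544]
 [-0.008 -0.779 -0.627  0.657]
 [ 0.     0.     0.     1.   ]] 373.60399498727975
top [[-1.000e-03 -9.850e-01  1.710e-01  4.300e-01]
 [-1.000e+00  4.000e-03  1.900e-02  2.000e-03]
 [-2.000e-02 -1.710e-01 -9.850e-01  1.016e+00]
 [ 0.000e+00  0.000e+00  0.000e+00  1.000e+00]] 400.583711036246
0.1 0.022 [ 9.90849565e-01  1.34969872e-01 -3.23029508e-05 -5.22323094e-04]
```

View pics/top0.png

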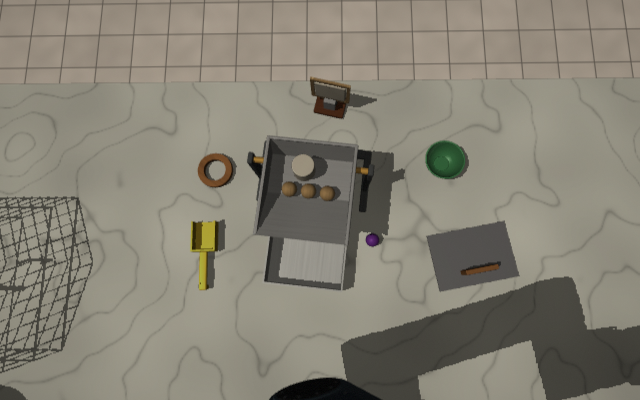

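View pics/scene0.png

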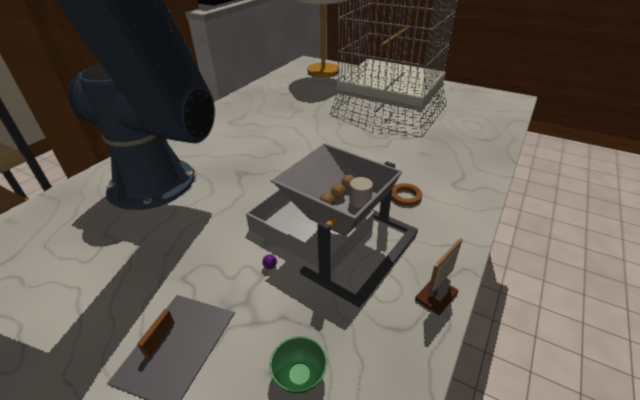

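The top view shows the card at the right (corners near 428,235 / 502,222 / 518,275 / 440,290), with its handle near 480,269 on the robot's side. The bowl's rim corners are near 268,137 / 357,145 / 347,242 / 257,233, and the tin lies below it. The scene view agrees, and the purple look-alike ball lies next to the tin.

```bash
python3 - <<'E'
from h import *
W=np.load("top0.npy"); im=cv2.imread("pics/top0.png")
z=W[:,:,2]
print(np.round([z[210,400],z[250,460],z[269,480],z[100,240],z[190,345]],4))
hsv=cv2.cvtColor(im,cv2.COLOR_BGR2HSV)
def box(m,name):
    m=cv2.morphologyEx(m.astype(np.uint8),cv2.MORPH_OPEN,np.ones((2,2)))
    n,l,s,_=cv2.connectedComponentsWithStats(m); k=1+np.argmax(s[1:,4])
    P=W[l==k]; rc=cv2.minAreaRect(P[:,:2].astype(np.float32)); print(name,s[k],rc,cv2.boxPoints(rc).round(4).tolist(),np.median(P[:,2]))
    return P
roi=np.zeros(z.shape,bool); roi[215:300,420:525]=1
box(roi&(z>0.0022)&(z<0.02),"card z")
g=im.mean(2); print("card grey",im[250,460],"table",im[210,500])
box(roi&(g<125)&(hsv[:,:,1]<60),"card grey")
box(roi&(z>0.03)&(z<0.07),"handle")
roi=np.zeros(z.shape,bool); roi[120:260,240:375]=1
P=box(roi&(z>0.187)&(z<0.205),"rim")
roi=np.zeros(z.shape,bool); roi[225:300,250:365]=1
box(roi&(z>0.045)&(z<0.065),"tin rim")
S=np.load("scene0.npy"); zz=S[:,:,2]
m=(zz>0.187)&(zz<0.203)&(S[:,:,0]>0.35)&(np.abs(S[:,:,1])<0.2)
rc=cv2.minAreaRect(S[m][:,:2].astype(np.float32)); print("rim scene",rc,cv2.boxPoints(rc).round(4).tolist())
m=(zz>0.035)&(zz<0.053)&(S[:,:,0]>0.2)&(S[:,:,1]<-.25)&(S[:,:,0]<.5)
rc=cv2.minAreaRect(S[m][:,:2].astype(np.float32)); print("handle scene",rc)
E
```

```text
[ 0.0004  0.0056  0.0492 -0.0006  0.1373]
card z [ 427  222   93   70 3489] ((0.4724656939506531, -0.35073423385620117), (0.1402270793914795, 0.2045397311449051), 10.979058265686035) [[0.38420000672340393, -0.263700008392334], [0.42309999465942383, -0.4645000100135803], [0.5608000159263611, -0.43779999017715454], [0.5217999815940857, -0.2370000034570694]] nan
card grey [79 82 83] table [140 153 157]
card grey [ 422  222   98   70 4477] ((0.4703633487224579, -0.34404700994491577), (0.14308902621269226, 0.21935535967350006), 10.704290390014648) [[0.3797000050544739, -0.24959999322891235], [0.4203999936580658, -0.4650999903678894], [0.5609999895095825, -0.43849998712539673], [0.5202999711036682, -0.22300000488758087]] nan
handle [465 265  35  11 192] ((0.43846261501312256, -0.364490807056427), (0.01583760417997837, 0.0996282547712326), 10.832135200500488) [[0.4212999939918518, -0.31709998846054077], [0.4399999976158142, -0.414900004863739], [0.45559999346733093, -0.41190001368522644], [0.43689998984336853, -0.3140999972820282]] nan
rim [ 254  136  105  110 1478] ((0.6429142951965332, 0.
[... 307 characters left out ...]
785583496, 0.14320969581604004), (0.03912835195660591, 0.11407173424959183), 78.9306869506836) [[0.39910000562667847, 0.13500000536441803], [0.5109999775886536, 0.11309999972581863], [0.5184999704360962, 0.15150000154972076], [0.4065999984741211, 0.17339999973773956]] 0.04718108794712461
rim scene ((0.607871413230896, 0.0519651398062706), (0.2001773715019226, 0.21598662436008453), 83.48469543457031) [[0.48919999599456787, -0.03519999980926514], [0.7038000226020813, -0.059700001031160355], [0.7264999747276306, 0.13920000195503235], [0.511900007724762, 0.16369999945163727]]
handle scene ((0.4419134557247162, -0.3578798770904541), (0.013983986340463161, 0.07982883602380753), 10.971214294433594)
```

```bash
cat >> h.py <<'E'
def tool(yaw,tilt,flip=0):
    # tool pose: z down (tilt: lean about object's -y so that the pouring lip goes down), tool y along object's x
    B=R.from_euler('z',yaw)*R.from_euler('y',-tilt)
    s=-1 if flip else 1
    M=np.array([[0,s,0],[s,0,0],[0,0,-1]],float)  # columns: tool x,y,z in object frame
    return (B*R.from_matrix(M)).as_quat()
E
python3 - <<'E'
from h import *
q=r.current_q()
by=np.radians(-6.5); H=np.array([.608,.052,0])+R.from_euler('z',by).apply([.06,0,.165])
for f in (0,1):
    for t in (0,.4,.8):
        p=H+(R.from_euler('z',by)*R.from_euler('y',-t)).apply([.009-.06,0,.03+.032])
        print(f,t,r.inverse_kinematics(p,tool(by,t,f)))
    print(r.inverse_kinematics([.439,-.3575,.032],tool(np.radians(11),0,f)))
d=get("wrist"); print(d["mount"].round(3),d["fx"],d["cx"],d["cy"])
for f in (0,1):
    T=R.from_quat(tool(by,0,f)).as_matrix()@d["mount"][:3,:3]; print(f,"cam z",T[:,2].round(2),(R.from_quat(tool(by,0,f)).apply(d["mount"][:3,3])).round(3))
E
```

```text
0 0 [ 7.26140434e-03  4.65048705e-01  1.44794794e+00 -4.44089210e-16
  1.22859601e+00  1.20707806e-01]
0 0.4 [ 0.03924304  0.28797197  1.83401539 -0.10123168  0.62622108  0.22292063]
0 0.8 [0.07867731 0.28512917 2.14529753 4.19078848 0.1586476  2.23257849]
[-7.65656532e-01  6.25248407e-01  1.73616529e+00 -4.44089210e-16
  7.80178961e-01 -9.57642749e-01]
1 0 None
1 0.4 None
1 0.8 [ 0.07867731  0.28512917  2.14529753  4.19078848  0.1586476  -0.90901416]
[-7.65656532e-01  6.25248407e-01  1.73616529e+00 -4.44089210e-16
  7.80178961e-01  2.18394990e+00]
[[ 0.001 -0.945 -0.326  0.084]
 [ 1.     0.001  0.001 -0.001]
 [-0.001 -0.326  0.945 -0.159]
 [ 0.     0.     0.     1.   ]] 301.3332890203118 323.24833974946085 199.65615044138573
0 cam z [-0.04 -0.32 -0.95] [0.008 0.084 0.159]
1 cam z [ 0.04  0.32 -0.95] [-0.008 -0.084  0.159]
```

```bash
python3 - <<'E'
from h import *
by=np.radians(-6.5); H=np.array([.608,.052,0])+R.from_euler('z',by).apply([.06,0,.165])
for h in (.032,.042):
  for dy in (0,-.025):
    print(h,dy)
    for t in (.5,.6,.65,.7,.74,.78):
        p=H+(R.from_euler('z',by)*R.from_euler('y',-t)).apply([.009-.06,dy,.03+h])
        q=r.inverse_kinematics(p,tool(by,t)); print(t,None if q is None else np.round(q,2))
# look at bowl
r.move_to([.62,-.05,.40],tool(by,0)); d=get("wrist"); save(d,"w1.png"); np.save("w1.npy",cloud(d))
W=cloud(d); m=(W[:,:,2]>.19)&(W[:,:,2]<.203)
n,l,s,c=cv2.connectedComponentsWithStats(m.astype(np.uint8)); print(s,r.current_t())
for k in range(1,n):
    if s[k,4]>300: rc=cv2.minAreaRect(W[l==k][:,:2].astype(np.float32)); print(rc,cv2.boxPoints(rc).round(4).tolist(),np.median(W[l==k][:,2]))
E
```

```text
0.032 0
0.5 [ 0.05  0.27  1.92 -0.17  0.47  0.3 ]
0.6 [ 0.06  0.26  2.   -0.33  0.3   0.46]
0.65 [ 0.06  0.26  2.04 -0.49  0.23  0.63]
0.7 [ 0.07  0.26  2.08 -0.82  0.16  0.96]
0.74 [ 0.07  0.27  2.11 -1.3   0.13  1.44]
0.78 [0.08 0.28 2.13 4.42 0.14 2.01]
0.032 -0.025
0.5 [-0.01  0.26  1.93 -0.12  0.46  0.2 ]
0.6 [ 0.    0.25  2.02 -0.23  0.29  0.32]
0.65 [ 0.    0.25  2.06 -0.36  0.2   0.45]
0.7 [ 0.01  0.25  2.09 -0.67  0.13  0.76]
0.74 [ 0.01  0.26  2.12 -1.28  0.09  1.37]
0.78 [0.01 0.27 2.15 4.19 0.1  2.19]
0.042 0
0.5 [ 0.05  0.25  1.92 -0.17  0.48  0.29]
0.6 [ 0.06  0.23  2.01 -0.32  0.32  0.44]
0.65 [ 0.07  0.23  2.05 -0.47  0.24  0.6 ]
0.7 [ 0.07  0.24  2.09 -0.76  0.17  0.9 ]
0.74 [ 0.08  0.24  2.12 -1.19  0.14  1.33]
0.78 [0.08 0.25 2.14 4.52 0.14 1.9 ]
0.042 -0.025
0.5 [-0.    0.24  1.94 -0.11  0.47  0.2 ]
0.6 [ 0.    0.22  2.02 -0.22  0.31  0.31]
0.65 [ 0.01  0.22  2.06 -0.34  0.22  0.43]
0.7 [ 0.01  0.23  2.1  -0.6   0.14  0.69]
0.74 [ 0.01  0.23  2.13 -1.12  0.09  1.22]
0.78 [0.02 0.24 2.16 4.33 0.1  2.04]
[[     0      0    640    400 252459]
 [   198      0    205    165   3532]
 [   210      4      1      1      1]
 [   210      7      1      1      1]
 [   214     32      1      1      1]
 [   219     87      1      1      1]
 [   219     95      1      1      1]
 [   221    113      1      1      1]
 [   222    121      2      1      2]
 [   224    129      1      1      1]] 2.6833
((0.6052029132843018, 0.04398825392127037), (0.17523860931396484, 0.21637111902236938), 83.40987396240234) [[0.4876999855041504, -0.03060000017285347], [0.7026000022888184, -0.05550000071525574], [0.7226999998092651, 0.11860000342130661], [0.5077999830245972, 0.14339999854564667]] 0.19369298490772013
```

View pics/w1.png

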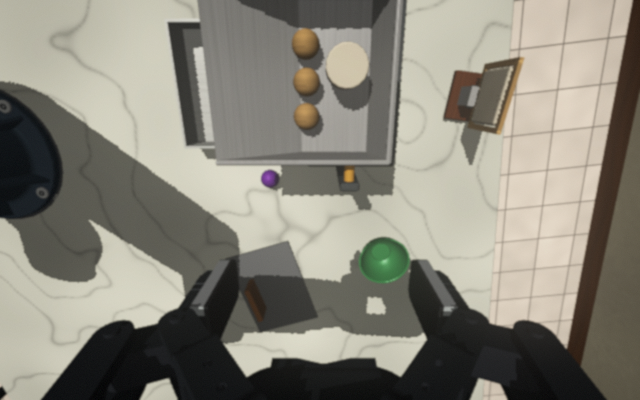

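The wrist view shows the near rim edge running from about (215,163) to (395,163), the balls at x≈305 and the block at (348,65). That puts the mouth at about (0.607, 0.052) with a yaw of -6.55°. Next I grasp the card.

```bash
python3 - <<'E'
from h import *
cy=np.radians(11); o=tool(cy,0); g=np.array([.4395,-.3577,.036])
r.move_to(g+[0,0,.12],o); r.set_gripper(1.0)
r.move_linear(g,vel=.1); r.set_gripper(0.0,squeeze=90)
print(r.current_opening(),r.current_finger_force(),r.current_tool_pos(),r.current_contact_force())
r.move_linear(g+[0,0,.27],vel=.2)
print(r.current_opening(),r.current_finger_force(),r.current_contact_force(),r.current_t())
d=get("scene"); save(d,"s2.png"); d=get("top"); W=cloud(d); save(d,"t2.png")
z=W[:,:,2]; m=(z>.23)&(z<.28)&(W[:,:,1]<-.2)&(W[:,:,0]>.3)
P=W[m]; print(m.sum(),np.linalg.lstsq(np.c_[P[:,:2]-P[:,:2].mean(0),np.ones(len(P))],P[:,2],rcond=None)[0],cv2.minAreaRect(P[:,:2].astype(np.float32)))
E
```

```text
0.0008322300351867946 0.0 [ 0.43947732 -0.35770523  0.03598304] [ 0.4041512  -0.77201965  0.32943038]
-0.0035560854639551417 0.0 [-0.16177681  0.31944826 -1.08539411] 8.1083
0 [0. 0. 0.] ((0.0, 0.0), (0.0, 0.0), 0.0)<stdin>:10: RuntimeWarning: Mean of empty slice.
  ret = um.true_divide(
```

View pics/s2.png

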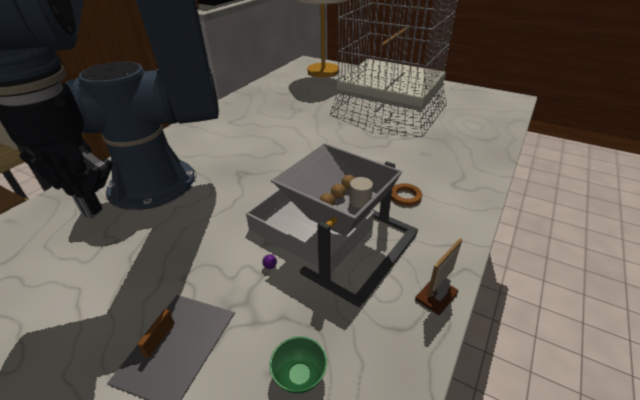

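The scene view shows the card still on the table with its handle near (155,332), so the closed gripper (near 90,190) missed it. I check the projection of the TCP and the wrist view.

```bash
python3 - <<'E'
from h import *
S=get("scene"); T=S["camera_from_world"]
def pj(p): c=T[:3,:3]@p+T[:3,3]; return (S["fx"]*c[0]/c[2]+S["cx"],S["fy"]*c[1]/c[2]+S["cy"])
print("tcp px",pj(np.array(r.current_tool_pos())),"handle px",pj(np.array([.4395,-.3577,.045])))
W=cloud(S); print("handle pt",W[333,157],"gripper tip pt",W[205,92],W[190,88])
z=W[:,:,2]; m=(z>0.035)&(z<0.053)&(W[:,:,0]>.2)&(W[:,:,1]<-.25)&(W[:,:,0]<.6)
print(cv2.minAreaRect(W[m][:,:2].astype(np.float32)))
print(r.current_tool_pos(),r.current_q(),r.current_opening())
d=get("wrist"); save(d,"w3.png")
E
```

```text
tcp px (np.float64(98.69725243699554), np.float64(221.9721166702501)) handle px (np.float64(153.4151969684242), np.float64(326.588577653054))
handle pt [ 0.44777268 -0.36055768  0.03416089] gripper tip pt [nan nan nan] [ 0.47291265 -0.36431947  0.37859781]
((0.4420044422149658, -0.35803449153900146), (0.013093914836645126, 0.07883089035749435), 10.179945945739746)
[ 0.43932893 -0.35755609  0.30523983] [-7.65326724e-01  3.06034754e-01  1.48681408e+00  4.84994736e-06
  1.35006088e+00 -9.57295165e-01] 0.000363392916535932
```

View pics/w3.png

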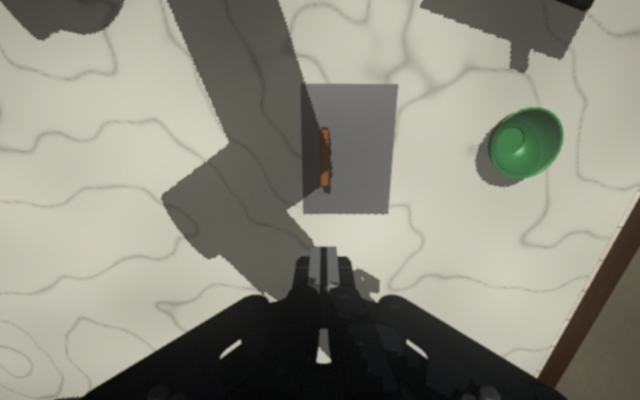

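The wrist view shows the handle centre at (325,158), which is where the TCP's axis projects, so xy is right. I check the true height of the fingertips.

```bash
python3 - <<'E'
from h import *
def tips(tag):
    p=np.array(r.current_tool_pos()); print(tag,p,r.current_opening())
    for n in ("scene","wrist"):
        d=get(n); W=cloud(d); P=W[np.isfinite(W[:,:,2])]
        m=(np.hypot(P[:,0]-p[0],P[:,1]-p[1])<.09)&(P[:,2]>.06+.02); Q=P[m]
        if len(Q): 
            i=np.argsort(Q[:,2])[:30]; print(n,len(Q),Q[i].mean(0).round(4),np.percentile(Q[:,2],[0,1,5]).round(3))
    save(d,tag+".png")
tips("closed"); r.set_gripper(1.0); tips("open"); r.set_gripper(0.5); tips("half")
print(r.current_t())
E
```

```text
closed [ 0.43937033 -0.35759832  0.30539682] 0.0024008310050503434
scene 14387 [ 0.4457 -0.3602  0.3247] [0.322 0.337 0.374]
wrist 35828 [ 0.4371 -0.346   0.3257] [0.324 0.335 0.356]
open [ 0.43949805 -0.35769478  0.30600596] 1.0045978515409306
scene 15271 [ 0.4461 -0.3573  0.3375] [0.336 0.345 0.369]
wrist 35685 [ 0.4389 -0.3559  0.3363] [0.335 0.342 0.354]
half [ 0.43950864 -0.35770372  0.3059931 ] 0.5001807043330502
scene 15253 [ 0.4401 -0.3589  0.3262] [0.325 0.334 0.359]
wrist 34640 [ 0.4402 -0.3546  0.3258] [0.325 0.334 0.35 ]
9.8833
```

Measured with two cameras, the fingertips sit about 40 mm further back than `finger_overhang` says: they are 18 mm behind the TCP when shut, not 22 mm ahead of it. That is why the fingers closed above the handle. I'll go by the measured value and redo the grasp lower, watching the forces.

```bash
python3 - <<'E'
from h import *
cy=np.radians(10.8); o=tool(cy,0); g=np.array([.4405,-.3578,0.0])
r.set_gripper(1.0); r.move_linear([*g[:2],.06],o,vel=.25)
for z in (.03,.012,0.0):
    r.move_linear([*g[:2],z],vel=.06); f=np.array(r.current_contact_force()); print(z,f.round(1))
    if np.linalg.norm(f)>12: break
r.set_gripper(0.0,squeeze=90); r.sleep(.2)
print(r.current_opening(),r.current_finger_force(),r.current_tool_pos(),r.current_contact_force())
if r.current_opening()>.05:
    r.move_linear([*g[:2],.30],vel=.2)
    print(r.current_opening(),r.current_finger_force(),r.current_contact_force())
    for n in ("scene","top"):
        d=get(n); save(d,n+"3.png"); np.save(n+"3.npy",cloud(d))
print(r.current_t())
by=np.radians(-6.55); H=np.array([.607,.052,0])+R.from_euler('z',by).apply([.06,0,.165])
for t in (0,.5,.6,.65,.7,.74,.78):
        p=H+(R.from_euler('z',by)*R.from_euler('y',-t)).apply([.009-.06,0,.03])
        q=r.inverse_kinematics(p,tool(by,t)); print(t,None if q is None else np.round(q,2))
E
```

```text
0.03 [-1.3 -0.2  0.4]
0.012 [0.8 0.3 0.2]
0.0 [-0.3 -0.4  0.6]
0.12537840469778286 88.41363072395325 [ 4.40605470e-01 -3.57908519e-01  2.74402291e-04] [-1.22365724  0.91222945  5.28909609]
0.12653794560906087 87.60844588279724 [ 0.23208994 -0.10099072 -2.41769679]
15.5833
0 [ 0.01  0.49  1.49 -0.    1.16  0.12]
0.5 [ 0.04  0.33  1.91 -0.19  0.41  0.31]
0.6 [ 0.05  0.33  1.98 -0.38  0.25  0.51]
0.65 [ 0.06  0.33  2.02 -0.61  0.18  0.74]
0.7 [ 0.06  0.34  2.05 -1.08  0.13  1.21]
0.74 [0.06 0.35 2.07 4.61 0.12 1.8 ]
0.78 [0.07 0.36 2.1  4.13 0.15 2.29]
```

View pics/scene3.png

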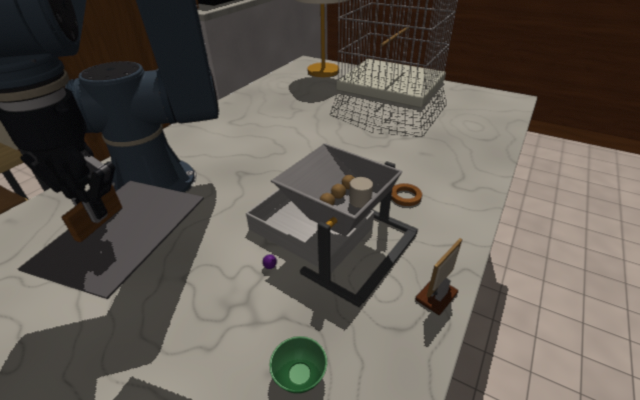

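The card is held level: handle near (95,215) in the scene view, opening 0.126. I check its pose in the hand from the depth and move it above the bowl.

```bash
cat >> h.py <<'E'
def cardfit(W,yaw):
    # card top surface near TCP plane; returns plane normal, card centre in tool-aligned card frame (relative to TCP)
    p=np.array(r.current_tool_pos()); q=R.from_quat(r.current_ee_rot()).as_matrix()
    C=np.stack([q[:,1],q[:,0],-q[:,2]],1)  # card axes x,y,z
    L=(W-p)@C; m=(np.abs(L[...,2]-.004)<.015)&(L[...,0]>-.06)&(L[...,0]<.13)&(np.abs(L[...,1])<.13)
    P=L[m]; P=P[np.isfinite(P[:,2])]
    A=np.c_[P[:,:2],np.ones(len(P))]; c=np.linalg.lstsq(A,P[:,2],rcond=None)[0]
    print("n",len(P),"plane slopes/offset",c.round(4),"rect",cv2.minAreaRect(P[:,:2].astype(np.float32)),"rng",np.percentile(P[:,:2],[.2,99.8],axis=0).round(4).tolist())
E
python3 - <<'E'
from h import *
for n in ("scene","top"): cardfit(np.load(n+"3.npy"),0)
by=np.radians(-6.55); M=np.array([.607,.052,.195]); B=R.from_euler('z',by)
p=M+B.apply([.009,0,.09])
r.move_to(p,tool(by,0)); print(r.current_tool_pos(),p,r.current_finger_force(),r.current_t())
for n in ("scene","top"):
    d=get(n); save(d,n+"4.png"); W=cloud(d); np.save(n+"4.npy",W); cardfit(W,0)
E
```

```text
n 9810 plane slopes/offset [-0.0119  0.0011  0.0045] rect ((0.03574834018945694, 0.0013676807284355164), (0.20275567471981049, 0.1420702040195465), 89.86456298828125) rng [[-0.0341, -0.0996], [0.106, 0.1004]]
n 6557 plane slopes/offset [-0.002  -0.0004  0.0039] rect ((0.035179104655981064, 0.002908460795879364), (0.14019152522087097, 0.20255695283412933), 0.04073378071188927) rng [[-0.0345, -0.0967], [0.105, 0.1034]]
[0.61595709 0.05009103 0.28502174] [0.61594125 0.05097337 0.285     ] 87.59077906608582 17.2167
n 3614 plane slopes/offset [-0.0107  0.0006  0.004 ] rect ((0.035989515483379364, 0.0007406324148178101), (0.14198818802833557, 0.2036575973033905), 0.15740180015563965) rng [[-0.0334, -0.1002], [0.1065, 0.1006]]
n 1574 plane slopes/offset [-0.002   0.      0.0041] rect ((0.03498447686433792, -0.0016245022416114807), (0.19145122170448303, 0.14056532084941864), 89.98920440673828) rng [[-0.0349, -0.0972], [0.1046, 0.0935]]
```

```bash
cat >> h.py <<'E'
by=np.radians(-6.55); M=np.array([.607,.052,.195]); B=R.from_euler('z',by); H=M+B.apply([.06,0,-.03])
def pose(t,dz=0.,dx=.006): # TCP with card flat on rim at tilt t
    return H+(B*R.from_euler('y',-t)).apply([dx-.06,0,.03+dz]), tool(by,t)
E
python3 - <<'E'
from h import *
f0=np.array(r.current_contact_force())
p,q=pose(0,.02); r.move_linear(p,q,vel=.1)
for dz in (.008,.004,.002,0,-.002,-.004):
    p,q=pose(0,dz); r.move_linear(p,q,vel=.03)
    f=np.array(r.current_contact_force())-f0; print(dz,f.round(1),np.round(r.current_torque(),2))
    if f[2]>5: break
r.sleep(.3); print(r.current_t(),r.current_finger_force(),np.array(r.current_tool_pos())-p)
for n in ("scene","wrist"):
    d=get(n); save(d,n+"5.png"); W=cloud(d); cardfit(W,0)
cv2.imwrite("pics/j5.png",np.vstack([cv2.imread("pics/scene5.png")[100:320,150:550],cv2.imread("pics/wrist5.png")[0:330,100:500]]))
E
```

```text
0.008 [0.5 0.5 0.9] [0.02 0.08 0.04]
0.004 [ 0.4 -0.9  0.4] [0.01 0.02 0.  ]
0.002 [ 0.6 -0.2  0.7] [0.02 0.06 0.01]
0 [0.4 0.7 2.6] [-0.02 -0.    0.  ]
-0.002 [-6.1 -0.  18.3] [-0.03  1.21 -0.04]
20.05 90.62469005584717 [2.97395312e-04 1.62892122e-05 2.16856511e-03]
n 3665 plane slopes/offset [-0.0042  0.0102  0.0034] rect ((0.023678839206695557, 0.0007437542080879211), (0.203338623046875, 0.1661197990179062), 89.95285034179688) rng [[-0.056, -0.1004], [0.1065, 0.1008]]
n 60131 plane slopes/offset [ 0.0012 -0.0018  0.0035] rect ((0.02281402051448822, 0.00256551057100296), (0.1654725819826126, 0.20001471042633057), 0.04339301586151123) rng [[-0.0563, -0.0794], [0.1043, 0.1024]]
```

View pics/j5.png

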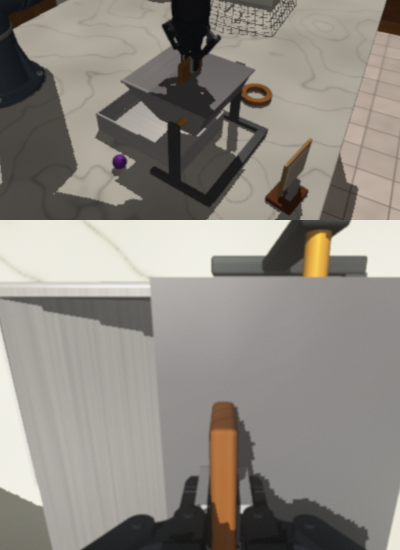

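The joined view shows the card lying square on the rim, with its front edge at column 155 in the lower picture and the bowl's open strip and lip on its left. I check the gap, then tip the bowl in small steps.

```bash
cat >> h.py <<'E'
def loc(W):
    p=np.array(r.current_tool_pos()); q=R.from_quat(r.current_ee_rot()).as_matrix()
    return (W-p)@np.stack([q[:,1],q[:,0],-q[:,2]],1)
def gap():
    L=loc(cloud(get("wrist"))); m=(np.abs(L[...,2])<.006)&(L[...,0]<-.045)&(L[...,0]>-.16)&(np.abs(L[...,1])<.1)
    x=L[m][:,0]; return -.035-np.percentile(x,1) if len(x)>20 else None, len(x)
E
python3 - <<'E'
from h import *
g,n=gap(); print("gap to outer edge",g,n)
if g and .07<g<.095:
    for t in np.arange(.05,.501,.05):
        p,q=pose(t,-.002); r.move_linear(p,q,vel=.02)
        f=np.array(r.current_contact_force()); print(round(t,2),f.round(1),np.round(np.array(r.current_tool_pos())-p,4),round(r.current_finger_force()))
        if np.linalg.norm(f)>60: break
    print("gap",gap(),r.current_t())
    d=get("scene"); save(d,"scene6.png"); cardfit(cloud(d),0)
    L=loc(cloud(d)); 
E
```

```text
gap to outer edge 0.07848485897842968 7963
0.05 [-7.9 -1.  16.8] [0.0001 0.     0.0022] 90
0.1 [-9.8  0.2 18. ] [0.     0.     0.0022] 91
0.15 [-12.2  -1.3  19.9] [-0.0001  0.0001  0.0023] 91
0.2 [-14.9  -0.4  23.1] [-0.0002  0.0001  0.0023] 92
0.25 [-18.1  -0.6  23.8] [-0.0004  0.0001  0.0023] 92
0.3 [-21.6  -0.5  25.3] [-0.0005  0.0001  0.0023] 93
0.35 [-24.5  -0.4  28. ] [-0.0006  0.0001  0.0023] 93
0.4 [-26.5   0.5  30.5] [-0.0008  0.0001  0.0022] 93
0.45 [-29.6   0.9  31.2] [-0.001   0.0001  0.0021] 94
0.5 [-33.5   0.7  33. ] [-0.0011  0.0002  0.0019] 94
gap (np.float64(0.07820586890761806), 7355) 23.25
n 2418 plane slopes/offset [-0.029   0.0188  0.0041] rect ((0.024437613785266876, 0.001124449074268341), (0.20447152853012085, 0.16728828847408295), 89.7186050415039) rng [[-0.0547, -0.1002], [0.1075, 0.1003]]
```

View pics/scene6.png

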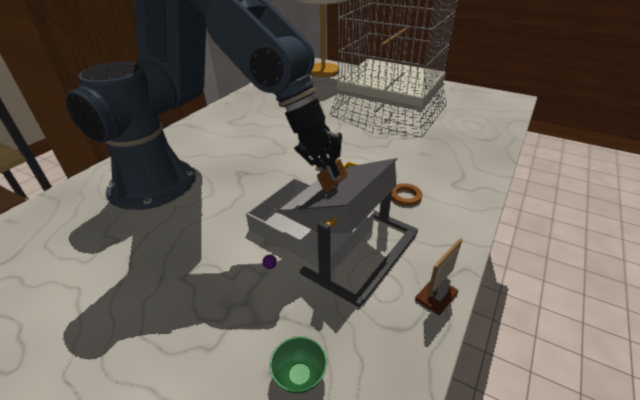

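The scene view shows the bowl tipped 0.5 rad with the card flat on it, and the lip near (290,210) above the tin. I go on slowly until the balls show in the tin.

```bash
cat >> h.py <<'E'
def balls():
    out=[]
    for n in ("top","scene"):
        d=get(n); W=cloud(d); h=cv2.cvtColor(d["pixels"],cv2.COLOR_RGB2HSV)
        m=(h[...,0]>5)&(h[...,0]<25)&(h[...,1]>90)&(h[...,2]>30)&(W[...,2]<.06)&(W[...,2]>.008)&(W[...,0]>.3)&(W[...,0]<.62)&(np.abs(W[...,1]-.06)<.15)
        k,l,s,_=cv2.connectedComponentsWithStats(m.astype(np.uint8))
        out.append([(n,int(s[i,4]),np.nanmedian(W[l==i],0).round(3).tolist()) for i in range(1,k) if s[i,4]>15])
    return out
E
python3 - <<'E'
from h import *
for t in (.54,.58,.60,.62,.64,.66,.68,.695,.71):
    p,q=pose(t,-.0015)
    try: r.move_linear(p,q,vel=.015 if t<.6 else .005)
    except r.PlanningError as e: print("plan",t,e); break
    r.sleep(.3)
    f=np.array(r.current_contact_force()); b=balls(); print(t,f.round(1),np.round(r.current_q(),2)[3:],r.current_t(),b)
    if np.linalg.norm(f)>75: break
    if t>.6 and max(sum(a[1]>60 for a in x) for x in b)>=3: break
d=get("scene"); save(d,"scene7.png"); e=get("top"); save(e,"top7.png"); print(gap())
cv2.imwrite("pics/j7.png",np.hstack([cv2.imread("pics/scene7.png")[100:350,200:500],cv2.imread("pics/top7.png")[100:350,200:500]]))
E
```

```text
0.54 [-29.5   1.8  26.4] [-0.25  0.34  0.38] 23.9833 [[], []]
0.58 [-31.8   1.3  29.5] [-0.34  0.28  0.47] 24.7 [[], []]
0.6 [-32.5   1.9  28.6] [-0.4   0.25  0.53] 25.4917 [[], [('scene', 353, [0.434, 0.063, 0.029])]]
0.62 [-33.1   1.8  29.6] [-0.48  0.22  0.6 ] 26.2833 [[], [('scene', 345, [0.426, 0.063, 0.03])]]
0.64 [-33.2   1.8  29.6] [-0.58  0.19  0.71] 27.075 [[], [('scene', 343, [0.426, 0.063, 0.03])]]
0.66 [-35.    2.   29.2] [-0.71  0.16  0.84] 27.8667 [[], [('scene', 342, [0.426, 0.063, 0.03])]]
0.68 [-36.2   3.1  29.2] [-0.9   0.14  1.03] 28.6583 [[], [('scene', 348, [0.426, 0.063, 0.03])]]
0.695 [-36.    1.7  29. ] [-1.08  0.13  1.21] 29.3917 [[], [('scene', 344, [0.426, 0.063, 0.03])]]
0.71 [-36.2   2.5  29.4] [-1.29  0.12  1.42] 30.125 [[], [('scene', 342, [0.426, 0.063, 0.03])]]
(np.float64(0.12144249953862382), 7851)
```

View pics/j7.png

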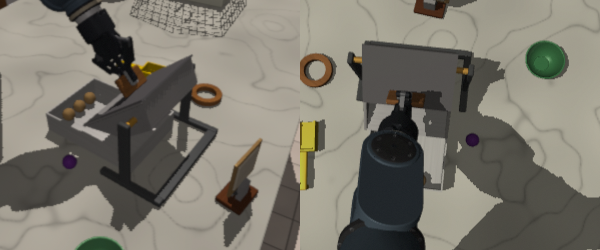

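The joined view shows all three balls in the tin at (68,113), (78,105) and (89,97), and the card still flat on the tipped bowl. Next the bowl comes back level and the card goes down on the table.

```bash
python3 - <<'E'
from h import *
for t in (.69,.67,.65,.62,.59,.5,.4,.3,.2,.1,0):
    p,q=pose(t,-.001 if t>.3 else 0); r.move_linear(p,q,vel=.006 if t>.58 else .025)
print(r.current_contact_force(),r.current_finger_force(),r.current_t())
p,q=pose(0,.10); r.move_linear(p,q,vel=.08)
o=tool(np.radians(10.8),0); g=np.array([.4405,-.3578,0.0])
r.move_to(g+[0,0,.25],o); d=get("top"); cardfit(cloud(d),0)
r.move_linear(g+[0,0,.02],vel=.15); f0=np.array(r.current_contact_force())
for z in (.008,.004,.002,.001,0):
    r.move_linear(g+[0,0,z],vel=.03); f=np.array(r.current_contact_force())-f0; print(z,f.round(1))
    if f[2]>4: break
r.set_gripper(1.0); r.sleep(.2)
r.move_linear(g+[0,0,.20],vel=.12); r.sleep(.5)
print(r.current_t(),r.current_opening(),r.current_contact_force(),balls())
d=get("scene"); save(d,"scene8.png"); W=cloud(d); print("card z",np.nanmedian(W[340:370,170:185,2]))
m=(np.abs(W[...,2]-.195)<.008)&(W[...,0]>.35)&(W[...,0]<.75)&(np.abs(W[...,1])<.2); print(cv2.minAreaRect(W[m][:,:2].astype(np.float32)))
E
```

```text
[ 3.29488585 -1.57483643  3.43690171] 88.49066734313965 34.7333
n 5734 plane slopes/offset [-0.0009  0.0002  0.004 ] rect ((0.0351899191737175, 0.002663351595401764), (0.14002247154712677, 0.20179679989814758), 0.05695750191807747) rng [[-0.0344, -0.0967], [0.105, 0.1033]]
0.008 [-0.5 -0.2  0.6]
0.004 [ 0.4 -0.7  0.2]
0.002 [-0.1 -0.1  1.5]
0.001 [-0.7 -0.2  1. ]
0 [-1.2  0.9  5.4]
44.3167 1.0013951498188776 [-0.66453163  0.84192828  0.04864156] [[('top', 135, [0.424, 0.116, 0.034]), ('top', 134, [0.419, 0.073, 0.034]), ('top', 136, [0.414, 0.032, 0.034])], [('scene', 276, [0.424, 0.057, 0.029])]]
card z 0.00432137170761504
((0.6082608103752136, 0.05155128985643387), (0.19978158175945282, 0.21538189053535461), 83.36943817138672)
```

View pics/scene8.png

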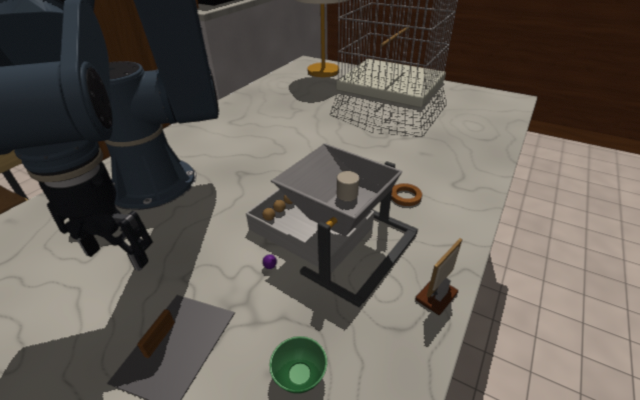

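The picture shows the card flat on the table with its handle at (155,332), the block upright in the level bowl at (347,186), and the balls in the tin near (275,208). All is in place, so I hand in.

```bash
python3 -c "
from cell import r
print(r.hand_in(),r.current_t())"
```

```text
the job is handed in; nothing more can be done
the job is handed in; nothing more can be done
```

I handed the job in at about 44 s: three balls in the tin, block in the level bowl, card flat on the table and released; the first grasp closed on air because the fingertips sit about 40 mm further back than `r.finger_overhang` says, so I regrasped using the camera-measured length.

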